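# Saddle the marked tube and hold the thickness probe on its paint band

## Task

Lay the steel tube with the yellow band gently into the groove on top of the two tubes in the blue cradle, parallel to them and level with their ends, and let go of it; do not drop it. Then draw the wall-thickness probe out of its leaning red holder and hold it upright on the yellow band, at the very top of the tube, pressing lightly so that its brass spring tip is pushed in about half-way and never hard against its stop. Finish while still holding the probe there like that, with the gripper touching only the probe; leave the red-banded tube and the other things on the bench where they are.

Things in the scene. Friction and masses are not known exactly. Their poses are not given: they have to be found in the camera images.
- tube: steel tube to be tested, 40 mm outside diameter, 140 mm long, about 0.36 kg, with a yellow paint band 20 mm wide all round its middle. Origin at its centre (on the axis, mid-length, under the band); x along the axis (either way round is alike). It starts level in one of two grey V rests, centre 40 mm above the bench; the rest carries it only near its ends, so that the middle 80 mm are free for fingers on both sides (nothing higher than 6 mm there)
- groove (a point): on the fixed blue cradle: the point where the centre of the tube comes to lie, 60.6 mm above the bench (34.6 mm above the axes of the lower tubes); x along the groove, z up. Two loose dark tubes of the same size (40 mm diameter, 140 mm long) lie side by side in the cradle along x; their tops are 46 mm above the bench, the cradle's walls 26 mm, its outside 158 x 97 mm. Once laid in, the tube's top is 80.6 mm above the bench
- probe: pen-like wall-thickness probe, 136 mm long, 0.20 kg: square black handle 28 x 28 mm from 40 to 136 mm above the origin, steel nose 17 mm in diameter from 14 to 40 mm, brass ball-ended spring tip 12 mm in diameter below it. Origin at the free end of the un-pressed tip; z runs up along the handle, x and y square to its flats. It starts leaning about 20 to 25 degrees from upright with its top towards -x of the holder (y stays level)
- probe_grip (a point): point on the probe's axis for gripping, 105 mm above the probe's origin; axes as the probe's
- probe_end (a point): end of the brass spring tip (moves with the tip); axes as the probe's
- plunger (a joint): how far the spring tip is pushed in: 0 free, 0.012 m at its stop; force about 1 N to begin with, 3 N half-way (6 mm), 5 N just before the stop
- holder: fixed holder of the probe, 110 x 70 mm foot, red square socket leaning with the probe. The handle's lower end (40 to 70 mm above the probe's origin) is in the socket with 1 mm play on each side; it comes out along its own axis, the tip clear of it after a 70 mm pull. Origin on the bench below the probe's tip; x points opposite to the way the probe's top leans, z up
- plain_tube: same tube with a red band instead, in the other V rest; to be left alone. Origin at its centre
- hammer: hammer lying on the bench beyond the cradle; bystander
- steel_block: bright metal block 75 x 35 x 30 mm; bystander, origin under its centre
- puck: dark steel disc 90 mm in diameter, 28 mm high; bystander, origin under its centre
- spray_can: green can 60 mm in diameter, 170 mm high; bystander, origin under its centre
- angle_iron: piece of angle steel 120 x 30 x 30 mm; bystander, origin underneath
Not all that is in view belongs to the job. Of the things like the part that bears groove, leave any that is green or purple; of the rest the smaller one is meant.

How it is judged:
On the way, in this order (a step that is already met when the one before it is completed fails the run):
1. the yellow-banded tube lies in the groove on the two tubes, let go and at rest, while the probe is still in its holder (x of tube in the frame of groove between -0.02 and 0.02 m and y of tube in the frame of groove between -0.006 and 0.006 m and z of tube in the frame of groove between -0.006 and 0.006 m and angle between the x axis of tube and the x axis of groove, either way round below 0.12 rad and contact force between each of the arm, the fingers and tube below 0.3 N and linear speed of tube below 0.02 m/s and distance of probe_grip from where it was at the start of the episode below 0.03 m), for 0.3 s.
2. the probe is drawn clear of its holder by the gripper (contact force between the fingers and probe above 1 N and contact force between probe and holder below 0.05 N and distance of probe_grip from where it was at the start of the episode above 0.05 m), for 0.1 s.
3. the upright probe touches the yellow band on top of the tube with its tip about half-way in (value of joint plunger between 0.0025 and 0.01 m and contact force between probe and tube between 0.7 and 8 N and horizontal distance between probe_end and tube below 0.01 m and angle between probe's own z axis and vertical below 0.14 rad), for 0.3 s.
At the end, for the whole second after the job is handed in: Tube in the groove (20 mm along, 6 mm across and in height, 0.12 rad), untouched by the robot; gripped probe within 0.14 rad of upright, tip within 10 mm of the band's middle, pushed in 2.5 to 10 mm with 0.7 to 8 N, at rest; bystanders within 20 mm of their places (all of step 3 and x of tube in the frame of groove between -0.02 and 0.02 m and y of tube in the frame of groove between -0.006 and 0.006 m and z of tube in the frame of groove between -0.006 and 0.006 m and angle between the x axis of tube and the x axis of groove, either way round below 0.12 rad and contact force between each of the arm, the fingers and tube below 0.3 N and contact force between the fingers and probe above 1 N and contact force between probe and holder below 0.05 N and linear speed of each of probe, tube below 0.02 m/s and distance of each of plain_tube, hammer, steel_block, puck, spray_can, angle_iron from where it was at the start of the episode below 0.02 m); the arm keeps its last pose, push and grip.
It fails at once if a bystander was moved by more than 20 mm (distance of any of plain_tube, hammer, steel_block, puck, spray_can, angle_iron from where it was at the start of the episode above 0.02 m).
It fails at once if the probe was pressed hard on the tube (over 15 N) (contact force between probe and tube above 15 N).
It fails at once if the tube was dropped (linear speed of tube above 0.5 m/s and contact force between the fingers and tube below 0.05 N).
It also fails if it takes over 54 s, if anything falls off the work surface, if the arm or the gripper's body presses on something with over 40 N, if the wrist force passes 120 N, or if a joint passes its speed limit or range.

## Robot

A 6-joint arm with a two-finger parallel gripper is mounted at the origin on the work surface. World frame = base frame: x ahead of the robot, y to its left, z up, the work surface at z = 0. Lengths are in m, angles in rad, forces in N, time in s.
With the tool pointing down it reaches from about 0.375 to 0.9 m from the base axis. Payload 3.1 kg.
Tool frame: the origin (TCP) lies at the very end of the fingers, on their centre line; the grasp point (between the pads) lies 19 mm behind it (manip.tcp_to_grasp is the distance from the TCP to the grasp point, in m); z points along the fingers, y is the line along which they close (so a half turn about z gives the same grasp; the last joint's range is limited). The gripper opens to 85 mm and grips with 20 to 120 N. Pads are 22 mm wide; open, the fingers measure 114 mm over their backs; the gripper's body (76 mm by 85 mm) begins 54 mm behind the grasp point. The pads swing forward as they close: fully open they stand 13 mm farther back than shut.
Start: joints at [1.077, 0.527, 1.433, -0, 1.181, -0.178], TCP at [0.194, 0.594, 0.231] pointing down, gripper open.
Joint ranges: [-3.08, 3.08], [-0.75, 2.2], [0.22, 2.44], [-1.43, 4.57], [0, 2.65], [-2.85, 2.85]. Speed limits (rad/s): [2.79, 2.79, 3.14, 3.14, 3.14, 3.14].

## Interface

Orientations are given as a unit quaternion [x, y, z, w].
In Python, from station import manip gives the robot as it stands. The module is installed in compiled form; this text tells all that it offers.
- The arm moves only by the tool step_arm, never from a script. Its argument "commands" is one flat list of numbers, 6 for each row, row after row: the shift along the tool's x, y, z in m, then the turn, a rotation vector about the tool's x, y, z in degrees. A call has exactly 10 rows; each row is the pose to reach, as a shift and turn from the pose commanded when the call began, along the tool's axes at that moment; what a row does not reach only later rows make up. A row lasts 1/10 s, in which the tool goes at most 50 mm and 8.59 degrees, less where a joint would pass 70% of its speed; a pose out of reach is approached as far as the arm can. A call with a gripper value outside its range is refused whole. "jaw" is the opening in per cent of the stroke, from 0 (shut) to 100 (fully open), set as the call begins (left out, the last holds). The fingers move at their own pace and stop on an object; "grip_force" is the grip in N (left out, the last holds). Time passes only in rows, so rows that repeat a pose let the fingers close, or fill a call up. It gives the time, the measured TCP pose, the force, the opening and the grip force at its end, in the units of the state.
- manip.sense(): the state, without advancing time (a new reading comes with each control period).
- manip.snapshot(name): name is "side" or "top"; returns a dict with "pixels" (420x560x3 uint8, blue, green, red), "fx", "fy", "cx", "cy" (pixels), "R" (3x3) and "t" (3): a world point X has camera coordinates R X + t. Camera axes: x right, y down, z forward; pixel columns grow to the right and rows downward; lengths in m; the calibration is good to about 2 mm. A picture is of the moment at which its call begins. There is no depth.
- manip.sign_off(): hands the job in; it is judged then, once.
The state is a dict: "t": time; "q": joint angles; "qd": joint speeds; "tau": joint torques, N m; "tcp_pos": TCP position; "tool_rot": TCP orientation; "force": force on the tool from outside, world axes, zero at the start; "ft_torque": the same for the moment, N m; "finger_gap": opening from 0.0 (shut) to 1.0 (fully open); "gripper_force": force on a finger pad.
Only numpy, scipy, OpenCV 4.12 (cv2) and the standard library are available. Lean on these libraries where they do the work, as an engineer would, in place of code of your own. Each camera call takes 0.05 s, during which the arm holds its last target. There are 200 camera calls.

## Working session

There is one attempt and no reset: what is moved stays moved. The work goes in short steps, Python scripts to look and compute and a tool call to move; the robot and the scene stay as the last step left them, time stands still between calls to the robot, and variables do not carry over. Pictures are saved under pics/ and viewed, at most 10 in all, crops included, and the job is handed in when it is done.

Besides the shell and the picture viewer there is one more tool, called after "Emit:" in YAML: its name, and indented under it one key for each argument. step_arm: Moves the arm, as the interface text tells. Its arguments: {"type":"object","properties":{"commands":{"type":"array","items":{"type":"number"}},"jaw":{"type":"number"},"grip_force":{"type":"number"}},"required":["commands"]}

```bash
mkdir -p pics; cat > h.py <<'E'
import numpy as np,cv2
from station import manip
from scipy.spatial.transform import Rotation as Ro
def snap(n):
    s=manip.snapshot(n); s['R']=np.array(s['R']);s['t']=np.array(s['t']);s['pixels']=np.array(s['pixels']);return s
def ray(s,u,v):
    d=s['R'].T@np.array([(u-s['cx'])/s['fx'],(v-s['cy'])/s['fy'],1]);return -s['R'].T@s['t'],d
def onz(s,u,v,z):
    c,d=ray(s,u,v);return c+d*(z-c[2])/d[2]
def proj(s,X):
    p=s['R']@np.array(X)+s['t'];return np.array([p[0]/p[2]*s['fx']+s['cx'],p[1]/p[2]*s['fy']+s['cy']])
E
python3 - <<'E'
from h import *
for n in('top','side'):
    s=snap(n);cv2.imwrite(f'pics/{n}0.png',s['pixels']);np.savez(f'{n}0.npz',**s);print(n,-s['R'].T@s['t'],s['R'].round(3).tolist(),s['fx'])
print(manip.sense())
E
```

```text
top [ 0.29134653 -0.06084878  1.68425002] [[-0.03, -0.999, -0.012], [-0.992, 0.031, -0.119], [0.119, 0.008, -0.993]] 445.4621471900446
side [ 0.35170425 -0.99042549  1.14023235] [[0.994, -0.112, 0.006], [-0.079, -0.739, -0.669], [0.079, 0.665, -0.743]] 487.41201197567966
{'t': 0.1, 'q': array([ 1.07651650e+00,  5.28389486e-01,  1.43378061e+00, -9.92070036e-06,
        1.18138416e+00, -1.78513890e-01]), 'qd': array([-0.00021812, -0.00091015, -0.00273871,  0.00067726, -0.00095778,
       -0.00070826]), 'tau': array([-2.84672242e-04, -4.43305242e+01, -1.78586537e+01, -2.28119907e-04,
        3.89599329e-03,  9.15060070e-06]), 'tcp_pos': array([0.19376347, 0.59352997, 0.23041941]), 'tool_rot': array([ 1.57225920e-01,  9.87562174e-01, -9.27338147e-04, -3.19419533e-04]), 'force': array([-0.68896819,  0.33214242,  1.0121165 ]), 'ft_torque': array([ 0.05067201, -0.0342097 ,  0.05333595]), 'gripper_force': 0.0, 'finger_gap': 0.9980066649890109}
```

View pics/top0.png

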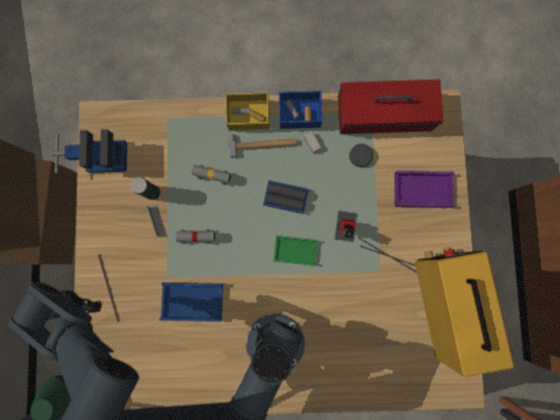

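View pics/side0.png

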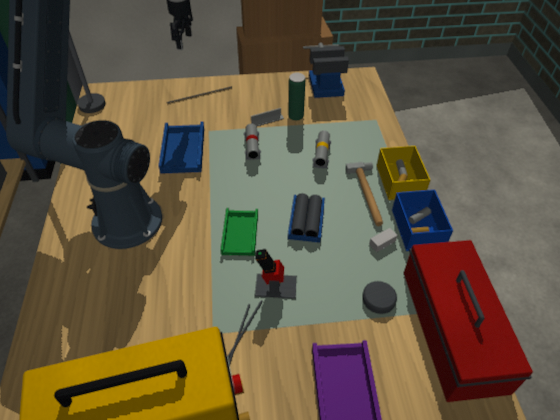

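The top view shows the yellow-banded tube at (212,175), the red one at (196,237), the blue cradle with two dark tubes at (286,196) and the holder with the probe at (347,228). In the side view they are at (322,148), (252,143), (307,217) and (270,268).

```bash
cat > m.py <<'E'
from h import *
def big(m,c,r):
    k=np.zeros_like(m);k[c[1]-r:c[1]+r,c[0]-r:c[0]+r]=m[c[1]-r:c[1]+r,c[0]-r:c[0]+r];return k
def rng(hsv,lo,hi): return cv2.inRange(hsv,lo,hi)
def cent(m):
    v,u=np.nonzero(m);return u.mean(),v.mean(),len(u)
E
python3 - <<'E'
from m import *
tiles=[]
for n,cs in(('top',[(212,175),(286,196),(347,228)]),('side',[(322,148),(307,217),(270,268)])):
    s=dict(np.load(f'{n}0.npz'));im=s['pixels'];h=cv2.cvtColor(im,cv2.COLOR_BGR2HSV)
    tiles.append(np.hstack([cv2.resize(im[c[1]-32:c[1]+32,c[0]-32:c[0]+32],(260,260),interpolation=cv2.INTER_NEAREST) for c in cs]))
    y=big(rng(h,(18,110,90),(32,255,255)),cs[0],30);a=cent(y);print(n,'yellow',a,onz(s,a[0],a[1],.055))
    st=big(rng(h,(0,0,95),(180,60,255)),cs[0],34)|y
    b=big(rng(h,(100,90,40),(125,255,255)),cs[1],34)
    r=big(rng(h,(0,130,60),(8,255,255))|rng(h,(172,130,60),(180,255,255)),cs[2],34);print('red',cent(r))
    rect=cv2.minAreaRect(cv2.findNonZero(b));print('cradle rect',rect)
    for p in cv2.boxPoints(rect):print(onz(s,*p,.026).round(4))
    print('c',onz(s,*rect[0],.026))
    np.savez(f'{n}_masks.npz',st=st,b=b,r=r)
    k=np.hstack([cv2.resize(m[c[1]-32:c[1]+32,c[0]-32:c[0]+32],(260,260),interpolation=0) for m,c in((y,cs[0]),(b,cs[1]),(r,cs[2]))])
    # hsv samples around tube
    print(h[cs[0][1],cs[0][0]-25:cs[0][0]+26:3].tolist())
cv2.imwrite('pics/crop.png',np.vstack(tiles))
E
```

```text
top yellow (np.float64(210.05084745762713), np.float64(173.32203389830508), 59) [0.63255696 0.2224465  0.055     ]
red (np.float64(346.24107142857144), np.float64(224.30357142857142), 112)
cradle rect ((285.7117614746094, 196.5470428466797), (40.457523345947266, 24.62160301208496), 12.52880859375)
[0.5142 0.0284 0.026 ]
[0.6051 0.0059 0.026 ]
[ 0.5668 -0.142   0.026 ]
[ 0.4763 -0.1187  0.026 ]
c [ 0.54041241 -0.05668672  0.026     ]
[[45, 27, 132], [50, 30, 127], [53, 27, 113], [38, 25, 81], [12, 15, 84], [42, 14, 92], [24, 13, 98], [20, 169, 155], [21, 169, 166], [30, 17, 108], [25, 14, 111], [25, 14, 110], [15, 18, 111], [21, 17, 107], [18, 20, 63], [47, 28, 82], [48, 30, 86]]
side yellow (np.float64(321.7651245551601), np.float64(124.37366548042705), 281) [0.65098481 0.32857465 0.055     ]
red (np.float64(274.6280701754386), np.float64(273.3719298245614), 285)
cradle rect ((305.97589111328125, 218.20875549316406), (33.01174545288086, 44.283119201660156), 6.581944942474365)
[ 0.4728 -0.1358  0.026 ]
[0.5094 0.0345 0.026 ]
[0.6085 0.0078 0.026 ]
[ 0.5647 -0.1594  0.026 ]
c [ 0.53821232 -0.06659272  0.026     ]
[[63, 30, 76], [60, 27, 75], [58, 28, 129], [56, 29, 149], [55, 29, 148], [55, 29, 148], [47, 34, 106], [50, 8, 99], [48, 11, 118], [38, 10, 105], [22, 137, 95], [58, 27, 124], [56, 29, 147], [58, 28, 147], [56, 28, 146], [56, 28, 146], [56, 28, 146]]
```

View pics/crop.png

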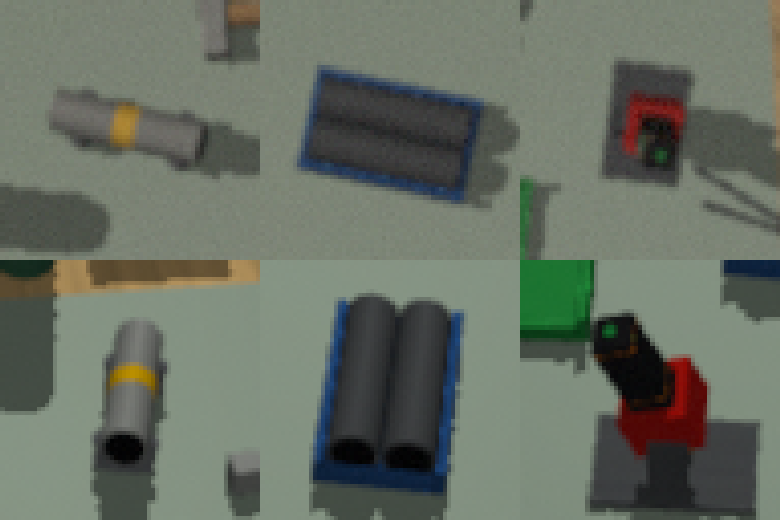

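The crops show the tube, the cradle with its two dark tubes, and the probe, whose green button leans towards −x world over its grey foot.

```bash
python3 - <<'E'
from m import *
def tri(a,b):
    (c1,d1),(c2,d2)=a,b;A=np.stack([d1,-d2],1);x=np.linalg.lstsq(A,c2-c1,rcond=None)[0];p,q=c1+d1*x[0],c2+d2*x[1];return (p+q)/2,np.linalg.norm(p-q)
S={};Y={};G={};out=[]
for n,yc,gc,tc,fc in(('top',(210,173),(349,234),(212,175),(347,228)),('side',(323,146),(260,253),(322,148),(275,280))):
    s=dict(np.load(f'{n}0.npz'));S[n]=s;im=s['pixels'];h=cv2.cvtColor(im,cv2.COLOR_BGR2HSV)
    Y[n]=cent(big(rng(h,(15,100,60),(32,255,255)),yc,12));G[n]=cent(big(rng(h,(45,90,40),(85,255,255)),gc,7));print(n,Y[n],G[n])
    print(' tube z.04',onz(s,*Y[n][:2],.04))
    ff=big(rng(h,(85,0,40),(135,60,110)),fc,32);
    t=big(rng(h,(0,0,45),(180,22,255)),tc,26)
    for nm,m in(('foot',ff),('tube',t)):
        m=cv2.morphologyEx(m,cv2.MORPH_OPEN,np.ones((3,3),np.uint8))
        nl,l,stt,_=cv2.connectedComponentsWithStats(m);i=1+np.argmax(stt[1:,4]);m=(l==i).astype(np.uint8)*255
        rect=cv2.minAreaRect(cv2.findNonZero(m));z=.01 if nm=='foot' else .04
        print(' ',nm,rect,onz(s,*rect[0],z).round(4))
        v,u=np.nonzero(m);P=np.array([onz(s,a,b,z)[:2] for a,b in zip(u,v)]);C=P.mean(0);w=np.linalg.svd(P-C,full_matrices=False)[2][0];print('   mean',C,'yaw',np.degrees(np.arctan2(w[1],w[0])),'ext',np.ptp((P-C)@w))
        out.append(cv2.resize(cv2.addWeighted(im,.5,cv2.merge([m]*3),.5,0)[tc[1]-32:tc[1]+32,tc[0]-32:tc[0]+32] if nm=='tube' else cv2.addWeighted(im,.5,cv2.merge([m]*3),.5,0)[fc[1]-32:fc[1]+32,fc[0]-32:fc[0]+32],(200,200),interpolation=0))
print('Y',tri(ray(S['top'],*Y['top'][:2]),ray(S['side'],*Y['side'][:2])))
print('G',tri(ray(S['top'],*G['top'][:2]),ray(S['side'],*G['side'][:2])))
print('cradle side px of groove pts', [proj(S['side'],(.5404,-.0567,.026))])
cv2.imwrite('pics/masks.png',np.hstack(out))
E
```

```text
top (np.float64(210.05084745762713), np.float64(173.32203389830508), 59) (np.float64(349.0), np.float64(233.8), 10)
 tube z.04 [0.63569838 0.22505471 0.04      ]Traceback (most recent call last):
  File "<stdin>", line 13, in <module>
    return _wrapfunc(a, 'argmax', axis=axis, out=out, **kwds)
    return bound(*args, **kwds)
ValueError: attempt to get argmax of an empty sequence
```

```bash
cat > m2.py <<'E'
from m import *
def tri(a,b):
    (c1,d1),(c2,d2)=a,b;A=np.stack([d1,-d2],1);x=np.linalg.lstsq(A,c2-c1,rcond=None)[0];p,q=c1+d1*x[0],c2+d2*x[1];return (p+q)/2,np.linalg.norm(p-q)
E
python3 - <<'E'
from m2 import *
S={};Y={};G={};out=[]
for n,yc,gc,tc,fc in(('top',(210,173),(349,234),(212,175),(347,228)),('side',(323,146),(260,253),(322,148),(275,280))):
    s=dict(np.load(f'{n}0.npz'));S[n]=s;im=s['pixels'];h=cv2.cvtColor(im,cv2.COLOR_BGR2HSV)
    Y[n]=cent(big(rng(h,(15,100,60),(32,255,255)),yc,12));G[n]=cent(big(rng(h,(45,90,40),(85,255,255)),gc,7));print(n,Y[n],G[n])
    print(' tube z.04',onz(s,*Y[n][:2],.04))
    if n=='top': print(h[212:246:3,340].tolist(),h[195:201,335:360:4].tolist()[::3])
    lab=cv2.cvtColor(im,cv2.COLOR_BGR2LAB)
    bg=np.median(lab[fc[1]-30:fc[1]+30,fc[0]-30:fc[0]+30].reshape(-1,3),0)
    ff=big(rng(h,(0,0,30),(180,255,88)),fc,24)
    t=big(rng(h,(0,0,45),(180,22,255)),tc,26)
    for nm,m,c in(('foot',ff,fc),('tube',t,tc)):
        m=cv2.morphologyEx(m,cv2.MORPH_OPEN,np.ones((3,3),np.uint8))
        nl,l,stt,_=cv2.connectedComponentsWithStats(m)
        if nl<2: print(nm,'none');continue
        i=1+np.argmax(stt[1:,4]);m=(l==i).astype(np.uint8)*255
        rect=cv2.minAreaRect(cv2.findNonZero(m));z=.01 if nm=='foot' else .04
        print(' ',nm,rect,onz(s,*rect[0],z).round(4))
        v,u=np.nonzero(m);P=np.array([onz(s,a,b,z)[:2] for a,b in zip(u,v)]);C=P.mean(0);w=np.linalg.svd(P-C,full_matrices=False)[2][0];print('   mean',C,'yaw',np.degrees(np.arctan2(w[1],w[0])),'ext',np.ptp((P-C)@w))
        out.append(cv2.resize(cv2.addWeighted(im,.5,cv2.merge([m]*3),.5,0)[c[1]-32:c[1]+32,c[0]-32:c[0]+32],(200,200),interpolation=0))
print('Y',tri(ray(S['top'],*Y['top'][:2]),ray(S['side'],*Y['side'][:2])))
print('G',tri(ray(S['top'],*G['top'][:2]),ray(S['side'],*G['side'][:2])))
cv2.imwrite('pics/masks.png',np.hstack(out))
E
```

```text
top (np.float64(210.05084745762713), np.float64(173.32203389830508), 59) (np.float64(349.0), np.float64(233.8), 10)
 tube z.04 [0.63569838 0.22505471 0.04      ]
[[90, 11, 69], [120, 4, 61], [0, 0, 65], [20, 23, 66], [3, 44, 70], [179, 79, 77], [179, 148, 107], [0, 64, 80], [60, 4, 68], [36, 15, 84], [47, 27, 133], [45, 27, 131]] [[[48, 29, 130], [49, 27, 133], [49, 27, 133], [48, 29, 133], [43, 24, 129], [44, 29, 132], [44, 25, 133]], [[45, 27, 130], [49, 30, 134], [43, 27, 132], [51, 31, 130], [48, 25, 131], [51, 27, 130], [48, 29, 133]]]
  foot ((353.4384765625, 226.99234008789062), (34.605690002441406, 28.155881881713867), 7.125016689300537) [ 0.419  -0.3077  0.01  ]
   mean [ 0.41824943 -0.29765845] yaw -107.76068238226412 ext 0.13708101001583894
  tube ((221.5, 176.5), (13.0, 15.0), 90.0) [0.6221 0.1821 0.04  ]
   mean [0.6252648  0.18184197] yaw -103.32378175437589 ext 0.05619908082448642
side (np.float64(322.52542372881356), np.float64(144.16949152542372), 59) (np.float64(255.58064516129033), np.float64(251.3548387096774), 31)
 tube z.04 [0.63996342 0.24192236 0.04      ]
  foot ((275.0, 286.5), (33.0, 40.0), 90.0) [ 0.4226 -0.2829  0.01  ]
   mean [ 0.42291678 -0.28532947] yaw 169.08450959406247 ext 0.10878517981516028
  tube ((320.5, 157.0), (20.0, 15.0), 90.0) [0.6225 0.1793 0.04  ]
   mean [0.62838461 0.18753263] yaw -90.04217165004151 ext 0.09897456116433884
Y (array([0.63367909, 0.22196497, 0.05757827]), np.float64(0.0032585617169144307))
G (array([ 0.38030088, -0.26959254,  0.1589243 ]), np.float64(0.00892741410694281))
```

View pics/masks.png

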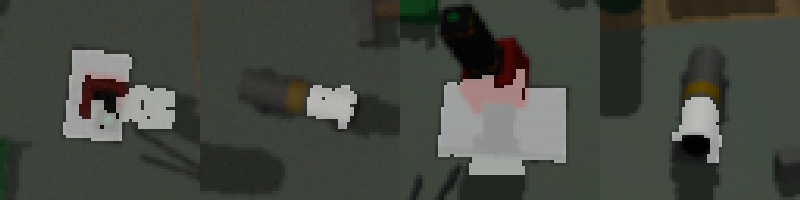

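```bash
cat >> m2.py <<'E'
def down(yaw):
    x=np.array([np.cos(np.radians(yaw)),np.sin(np.radians(yaw)),0]);z=np.array([0,0,-1.]);return np.stack([x,np.cross(z,x),z],1)
def go(p,R):
    q=manip.sense();R0=Ro.from_quat(q['tool_rot']);d=R0.inv().apply(np.array(p)-q['tcp_pos']);r=(R0.inv()*Ro.from_matrix(R)).as_rotvec(degrees=True)
    print('t',round(q['t'],2),'tcp',q['tcp_pos'].round(4),'shift mm',(d*1000).round(1),'rot',r.round(2),'F',q['force'].round(1),'q',q['q'].round(2),'gap',round(q['finger_gap'],3))
E
python3 -c "
from m2 import *
go((.635,.224,.15),down(75.5))
S={n:dict(np.load(n+'0.npz')) for n in('top','side')}
print(tri(ray(S['top'],349,233.8),ray(S['side'],260.2,253.7)))"
```

```text
t 0.1 tcp [0.1938 0.5935 0.2304] shift mm [-534.2 -214.1   80.7] rot [-1.000e-01  7.000e-02  8.641e+01] F [-0.7  0.3  1. ] q [ 1.08  0.53  1.43 -0.    1.18 -0.18] gap 0.998
(array([ 0.38620881, -0.27084055,  0.14854656]), np.float64(0.0016062292483214708))
```

Emit:
step_arm:
  commands: [-0.04,-0.016,0,0,0,7,-0.085,-0.034,0,0,0,14,-0.13,-0.052,0,0,0,21,-0.175,-0.07,0,0,0,28,-0.22,-0.088,0,0,0,35,-0.265,-0.106,0,0,0,42,-0.31,-0.124,0,0,0,49,-0.355,-0.142,0,0,0,56,-0.4,-0.16,0.01,0,0,63,-0.44,-0.176,0.02,0,0,70]
  jaw: 100
  grip_force: 40

```text
t: 1.1
tcp_pos: [0.5594, 0.2883, 0.211]
tool_rot: [0.697, 0.717, 0.0, 0.0]
force: [0.7, 0.4, -0.1]
finger_gap: 0.999
gripper_force: 0.0
```

```bash
python3 -c "
from m2 import *
go((.635,.224,.15),down(75.5))"
```

```text
t 1.1 tcp [0.5594 0.2883 0.211 ] shift mm [-66.3  73.8  61.1] rot [ 3.000e-02 -1.000e-02  1.607e+01] F [ 0.7  0.4 -0.1] q [ 0.3   0.56  1.44 -0.    1.14  0.27] gap 0.999
```

Emit:
step_arm:
  commands: [-0.013,0.015,0.012,0,0,3,-0.027,0.03,0.025,0,0,6,-0.04,0.045,0.037,0,0,10,-0.053,0.06,0.05,0,0,13,-0.066,0.074,0.06,0,0,16,-0.066,0.074,0.06,0,0,16,-0.066,0.074,0.06,0,0,16,-0.066,0.074,0.06,0,0,16,-0.066,0.074,0.06,0,0,16,-0.066,0.074,0.06,0,0,16]

```text
t: 2.1
tcp_pos: [0.6335, 0.2274, 0.1521]
tool_rot: [0.788, 0.615, 0.0, 0.0]
force: [-0.4, 0.3, 0.3]
finger_gap: 0.999
gripper_force: 0.0
```

```bash
python3 - <<'E'
from m2 import *
go((.635,.224,.028),down(75.5))
S={n:snap(n) for n in('side','top')}
o=[]
for n,s in S.items():
    im=s['pixels'].copy();u,v=proj(s,(.635,.224,.04));c=(int(u),int(v))
    o.append(cv2.resize(im[max(0,c[1]-45):c[1]+45,c[0]-45:c[0]+45],(390,390),interpolation=0));print(c,proj(s,(.635,.224,.04)))
cv2.imwrite('pics/hov.png',np.hstack(o))
E
```

```text
t 2.1 tcp [0.6335 0.2274 0.1521] shift mm [ -3.    2.1 124.1] rot [ 0.05 -0.03  0.47] F [-0.4  0.3  0.3] q [0.18 0.68 1.37 0.   1.09 0.42] gap 0.999
(321, 147) [321.96876499 147.77165966]
(210, 173) [210.33265601 173.49545552]
```

View pics/hov.png

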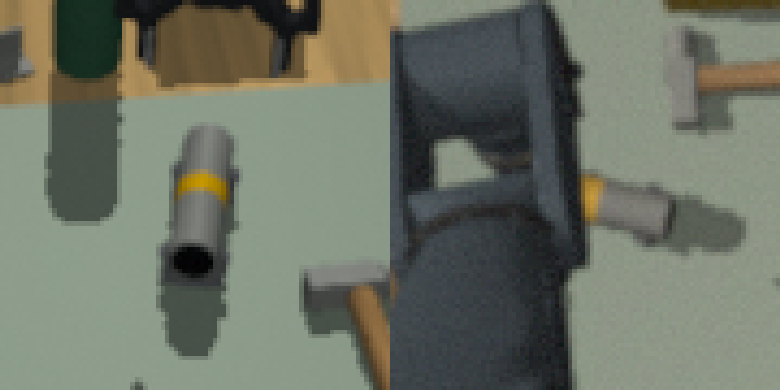

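The side view (left) shows the tube free of obstacles under the open gripper, band at about (322,144). Descending.

Emit:
step_arm:
  commands: [-0.001,0.001,0.015,0,0,0.5,-0.002,0.001,0.03,0,0,0.5,-0.003,0.001,0.045,0,0,0.5,-0.003,0.001,0.06,0,0,0.5,-0.003,0.001,0.075,0,0,0.5,-0.003,0.001,0.09,0,0,0.5,-0.003,0.001,0.104,0,0,0.5,-0.003,0.001,0.115,0,0,0.5,-0.003,0.001,0.124,0,0,0.5,-0.003,0.001,0.124,0,0,0.5]

```text
t: 3.2
tcp_pos: [0.6331, 0.2233, 0.0257]
tool_rot: [0.791, 0.612, -0.001, -0.001]
force: [0.0, 0.2, 0.4]
finger_gap: 1.003
gripper_force: 0.0
```

Emit:
step_arm:
  commands: [0,0,0,0,0,0,0,0,0,0,0,0,0,0,0,0,0,0,0,0,0,0,0,0,0,0,0,0,0,0,0,0,0,0,0,0,0,0,0,0,0,0,0,0,0,0,0,0,0,0,0,0,0,0,0,0,0,0,0,0]
  jaw: 0

```text
t: 4.2
tcp_pos: [0.6338, 0.2238, 0.0285]
tool_rot: [0.791, 0.611, 0.0, -0.0]
force: [-2.5, 0.4, 6.0]
finger_gap: 0.458
gripper_force: 40.2
```

```bash
python3 -c "
from m2 import *
go((.634,.223,.028),down(75.5)); print(manip.sense()['ft_torque'],manip.sense()['gripper_force'])"
```

```text
t 4.2 tcp [0.6338 0.2238 0.0285] shift mm [-0.8  0.4  0.5] rot [-0.01 -0.03 -0.11] F [-2.5  0.4  6. ] q [0.17 0.84 1.43 0.   0.87 0.43] gap 0.458
[ 0.12373874  0.43855365 -0.09492641] 40.19337594509125
```

Emit:
step_arm:
  commands: [0,0,-0.005,0,0,0,0,0,-0.015,0,0,0,0,0,-0.028,0,0,0,0,0,-0.042,0,0,0,0,0,-0.056,0,0,0,0,0,-0.07,0,0,0,0,0,-0.084,0,0,0,0,0,-0.095,0,0,0,0,0,-0.1,0,0,0,0,0,-0.1,0,0,0]

```text
t: 5.2
tcp_pos: [0.6346, 0.2236, 0.1284]
tool_rot: [0.791, 0.612, 0.001, 0.0]
force: [1.0, 0.3, -3.3]
finger_gap: 0.455
gripper_force: 40.7
```

```bash
python3 - <<'E'
from m2 import *
go((.540,-.0567,.13),down(75.5)); print(manip.sense()['ft_torque'],manip.sense()['gripper_force'])
s=dict(np.load('side0.npz'));b=np.load('side_masks.npz')['b'];im=s['pixels']
a=np.radians(75.5);X=np.array([np.cos(a),np.sin(a),0]);Yv=np.array([-np.sin(a),np.cos(a),0]);c=np.array([.5404,-.0567,0])
for i in(1,-1):
  for j in(1,-1):
    for z in (.026,0): print(i,j,z,proj(s,c+X*.079*i+Yv*.0485*j+[0,0,z]).round(1))
v,u=np.nonzero(b)
for r in range(v.min(),v.max()+1,4): print(r,u[v==r].min(),u[v==r].max())
print(v.min(),v.max())
S=snap('side');u,v=proj(S,manip.sense()['tcp_pos']);u,v=int(u),int(v);cv2.imwrite('pics/lift.png',cv2.resize(S['pixels'][max(v-50,0):v+40,u-45:u+45],(400,400),interpolation=0))
E
```

```text
t 5.2 tcp [0.6346 0.2236 0.1284] shift mm [-295.1  -20.9   -1.8] rot [ 0.09 -0.04 -0.09] F [ 1.   0.3 -3.3] q [ 0.17  0.71  1.39 -0.    1.04  0.43] gap 0.455
[-0.01515574 -0.03789497 -0.03229143] 40.65776824951172
1 1 0.026 [293.4 194.8]
1 1 0 [293.2 200.4]
1 -1 0.026 [324.5 198.2]
1 -1 0 [323.9 203.8]
-1 1 0.026 [286.7 234.3]
-1 1 0 [286.6 239.8]
-1 -1 0.026 [320.  238.1]
-1 -1 0 [319.4 243.6]
195 294 295
199 293 324
203 293 323
207 292 323
211 292 323
215 291 322
219 290 322
223 290 322
227 289 321
231 288 321
235 288 320
239 293 320
195 242
```

View pics/lift.png

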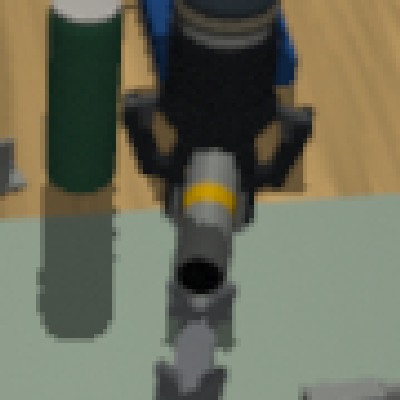

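The lift shows the tube level in the fingers, gripped at the yellow band; the empty rest is below it.

Emit:
step_arm:
  commands: [-0.005,0,0,0,0,0,-0.02,-0.001,0,0,0,0,-0.045,-0.003,0,0,0,0,-0.075,-0.005,0,0,0,0,-0.11,-0.008,0,0,0,0,-0.145,-0.01,0,0,0,0,-0.18,-0.013,0,0,0,0,-0.215,-0.015,0,0,0,0,-0.245,-0.018,0,0,0,0,-0.27,-0.02,0,0,0,0]

```text
t: 6.25
tcp_pos: [0.5448, -0.0352, 0.127]
tool_rot: [0.792, 0.611, -0.001, -0.0]
force: [0.4, -1.0, -3.0]
finger_gap: 0.453
gripper_force: 40.7
```

Emit:
step_arm:
  commands: [-0.013,-0.001,0,0,0,0,-0.021,-0.001,0,0,0,0,-0.025,-0.001,0,0,0,0,-0.025,-0.001,0.007,0,0,0,-0.025,-0.001,0.017,0,0,0,-0.025,-0.001,0.029,0,0,0,-0.025,-0.001,0.041,0,0,0,-0.025,-0.001,0.05,0,0,0,-0.025,-0.001,0.055,0,0,0,-0.025,-0.001,0.055,0,0,0]

```text
t: 7.25
tcp_pos: [0.5388, -0.0564, 0.0712]
tool_rot: [0.791, 0.612, -0.001, -0.001]
force: [-0.3, -0.9, -3.0]
finger_gap: 0.452
gripper_force: 40.7
```

```bash
python3 - <<'E'
from m2 import *
go((.540,-.0567,.049),down(75.5)); print(manip.sense()['ft_torque'])
S=snap('side');cv2.imwrite('pics/pl.png',cv2.resize(S['pixels'][150:260,250:370],(720,660)[0:1]+(600,),interpolation=0))
E
```

```text
t 7.25 tcp [ 0.5388 -0.0564  0.0712] shift mm [ 0.   1.2 22.2] rot [-0.12 -0.01 -0.09] F [-0.3 -0.9 -3. ] q [-0.31  0.66  1.77  0.    0.72 -0.06] gap 0.452
[-0.04258716 -0.00160456  0.04135177]
```

View pics/pl.png

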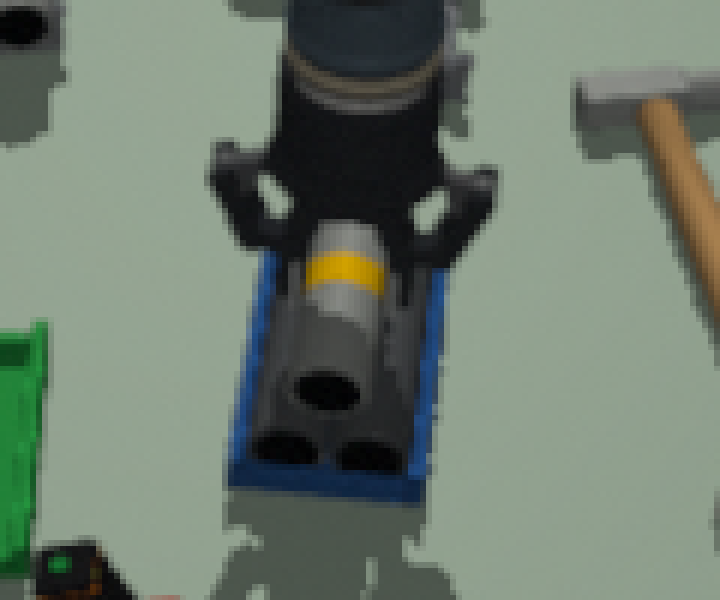

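The tube is 22 mm above the groove, centred over the two lower tubes and parallel to them.

Emit:
step_arm:
  commands: [0,0.001,0.002,0,0,0,0,0.001,0.005,0,0,0,0,0.001,0.008,0,0,0,0,0.001,0.011,0,0,0,0,0.001,0.014,0,0,0,0,0.001,0.016,0,0,0,0,0.001,0.018,0,0,0,0,0.001,0.019,0,0,0,0,0.001,0.02,0,0,0,0,0.001,0.02,0,0,0]

```text
t: 8.3
tcp_pos: [0.5403, -0.0569, 0.0522]
tool_rot: [0.791, 0.612, -0.0, -0.0]
force: [-0.5, -0.5, -3.4]
finger_gap: 0.455
gripper_force: 40.7
```

```bash
python3 -c "
from m2 import *
go((.540,-.0567,.049),down(75.5)); print(manip.sense()['ft_torque'])"
```

```text
t 8.3 tcp [ 0.5403 -0.0569  0.0522] shift mm [ 0.2 -0.4  3.2] rot [-0.01 -0.   -0.09] F [-0.5 -0.5 -3.4] q [-0.31  0.69  1.77  0.    0.67 -0.06] gap 0.455
[-0.00463838 -0.00745919 -0.0456998 ]
```

Emit:
step_arm:
  commands: [0,0,0.0005,0,0,0,0,0,0.001,0,0,0,0,0,0.0015,0,0,0,0,0,0.002,0,0,0,0,0,0.0025,0,0,0,0,0,0.003,0,0,0,0,0,0.0035,0,0,0,0,0,0.0035,0,0,0,0,0,0.0035,0,0,0,0,0,0.0035,0,0,0]

```text
t: 9.3
tcp_pos: [0.5407, -0.0571, 0.0494]
tool_rot: [0.791, 0.612, 0.0, 0.0]
force: [-0.8, 0.8, 5.4]
finger_gap: 0.452
gripper_force: 41.5
```

Contact felt (−3.4 → +5.4 N); releasing.

Emit:
step_arm:
  commands: [0,0,0,0,0,0,0,0,0,0,0,0,0,0,0,0,0,0,0,0,0,0,0,0,0,0,0,0,0,0,0,0,0,0,0,0,0,0,0,0,0,0,0,0,0,0,0,0,0,0,0,0,0,0,0,0,0,0,0,0]
  jaw: 80

```text
t: 10.3
tcp_pos: [0.5404, -0.057, 0.0488]
tool_rot: [0.791, 0.612, 0.0, 0.0]
force: [0.7, -0.9, 0.4]
finger_gap: 0.801
gripper_force: 0.0
```

Emit:
step_arm:
  commands: [0,0,-0.005,0,0,0,0,0,-0.015,0,0,0,0,0,-0.03,0,0,0,0,0,-0.05,0,0,0,0,0,-0.075,0,0,0,0,0,-0.1,0,0,0,0,0,-0.125,0,0,0,0,0,-0.145,0,0,0,0,0,-0.155,0,0,0,0,0,-0.155,0,0,0]

```text
t: 11.3
tcp_pos: [0.5413, -0.0572, 0.2057]
tool_rot: [0.791, 0.612, 0.001, 0.002]
force: [0.8, 0.1, -0.6]
finger_gap: 0.8
gripper_force: 0.0
```

```bash
python3 - <<'E'
from m2 import *
go((.540,-.0567,.049),down(75.5))
s=snap('side');im=s['pixels'];h=cv2.cvtColor(im,cv2.COLOR_BGR2HSV)
y=cent(big(rng(h,(15,100,60),(32,255,255)),(307,210),25));print(y,onz(s,y[0],y[1],.075),proj(s,(.5404,-.0567,.0806)),proj(s,(.5404,-.0567,.0606)))
d=rng(h,(35,110,60),(80,255,255));n,l,st,c=cv2.connectedComponentsWithStats(d)
for i in range(1,n):
    if 5<=st[i,4]<300:print('g',st[i],c[i])
cv2.imwrite('pics/rel.png',np.hstack([cv2.resize(im[170:260,260:350],(400,400),interpolation=0),cv2.resize(im[225:325,225:325],(400,400),interpolation=0)]))
t=snap('top');np.savez('top1.npz',**t);np.savez('side1.npz',**s)
E
```

```text
t 11.3 tcp [ 0.5413 -0.0572  0.2057] shift mm [  0.2  -2.  156.7] rot [ 0.23  0.01 -0.09] F [ 0.8  0.1 -0.6] q [-0.31  0.45  1.67 -0.    1.02 -0.06] gap 0.8
(np.float64(307.4942528735632), np.float64(204.5632183908046), 87) [ 0.54205233 -0.0559851   0.075     ] [307.06074847 203.51336781] [306.74600149 208.03558408]
g [258 252   4   3   9] [259.33333333 253.11111111]
```

View pics/rel.png

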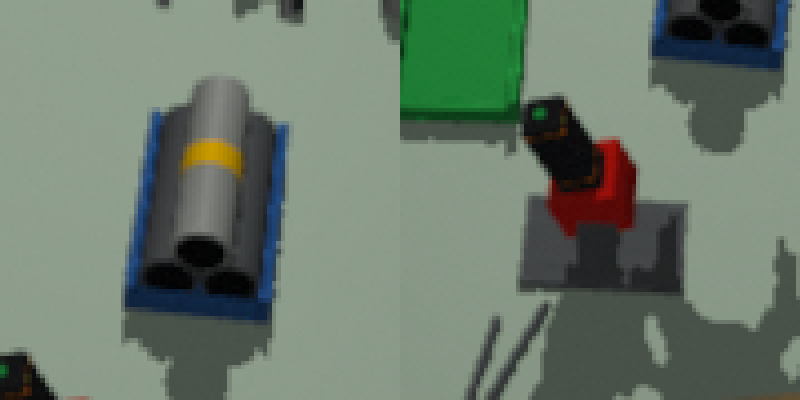

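The tube lies in the groove, band at about (307,204), level with the ends. Now the probe's axis.

```bash
python3 - <<'E'
from m2 import *
T=dict(np.load('top1.npz'));S=dict(np.load('side1.npz'))
ht=cv2.cvtColor(T['pixels'],cv2.COLOR_BGR2HSV);d=rng(ht,(35,80,40),(85,255,255));n,l,st,c=cv2.connectedComponentsWithStats(big(d,(349,234),8))
print('top green',[(st[i,4],c[i]) for i in range(1,n)])
gt=c[1+np.argmax(st[1:,4])] if n>1 else (349,233.8)
P,e=tri(ray(T,*gt),ray(S,259.33,253.11));print('Ptop',P,e)
for nm,s,px in(('top',T,[(315+(x-520)/4.0625,196+y/4.0625) for x,y in((612,62),(692,72),(682,185),(603,180))]),('side',S,[(256.75,273.25),(297,276),(295.5,298),(254.75,297.5)])):
    for z in(.01,):
        Q=np.array([onz(s,*p,z) for p in px]);print(nm,Q[:,:2].round(4).tolist(),'c',Q.mean(0))
        e=[np.degrees(np.arctan2(*(Q[(i+1)%4]-Q[i])[1::-1])).round(1) for i in range(4)];print(e,[np.linalg.norm(Q[(i+1)%4]-Q[i]).round(3) for i in range(4)])
# handle line in side: dark pixels
im=S['pixels'];g=im.max(2);m=big((g<45).astype(np.uint8)*255,(265,258),16)
n,l,st,c=cv2.connectedComponentsWithStats(m);i=1+np.argmax(st[1:,4]);v,u=np.nonzero(l==i);print(st[i],c[i])
for r in range(v.min(),v.max()+1):print(r,u[v==r].min(),u[v==r].max(),end='; ')
h=cv2.cvtColor(im,cv2.COLOR_BGR2HSV);r=big(rng(h,(0,130,40),(8,255,255))|rng(h,(172,130,40),(180,255,255)),(275,275),24)
cv2.imwrite('pics/pr.png',np.hstack([cv2.resize(im[244:289,240:300],(480,360),interpolation=0),cv2.resize(T['pixels'][205:250,325:365],(320,360),interpolation=0)]))
E
```

```text
top green [(np.int32(12), array([349.        , 233.41666667]))]
Ptop [ 0.38573663 -0.27058429  0.15116003] 0.0016488346032635603
top [[0.4804, -0.2511], [0.4687, -0.3248], [0.3642, -0.3104], [0.3711, -0.2379]] c [ 0.42108018 -0.28103591  0.01      ]
[np.float64(-99.0), np.float64(172.1), np.float64(84.6), np.float64(-6.9)] [np.float64(0.075), np.float64(0.105), np.float64(0.073), np.float64(0.11)]
side [[0.377, -0.2352], [0.4861, -0.256], [0.4729, -0.3241], [0.3657, -0.3109]] c [ 0.42543006 -0.28155586  0.01      ]
[np.float64(-10.8), np.float64(-101.0), np.float64(173.0), np.float64(81.5)] [np.float64(0.111), np.float64(0.069), np.float64(0.108), np.float64(0.077)]
[256 250  20  23 275] [265.41454545 261.45818182]
250 260 265; 251 257 265; 252 256 266; 253 256 267; 254 256 267; 255 256 268; 256 256 269; 257 256 270; 258 256 270; 259 258 271; 260 258 272; 261 258 272; 262 258 273; 263 259 274; 264 260 275; 265 260 275; 266 261 275; 267 262 275; 268 263 275; 269 263 274; 270 264 274; 271 265 274; 272 265 270;
```

View pics/pr.png

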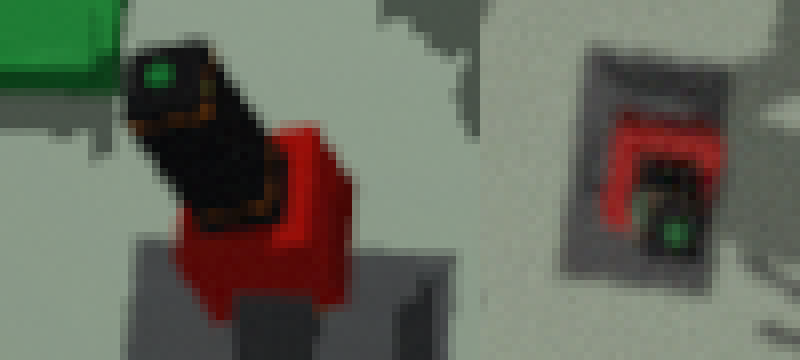

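```bash
python3 - <<'E'
from m2 import *
S=dict(np.load('side1.npz'));T=dict(np.load('top1.npz'))
P=np.array([.3857,-.2706,.151])
for yaw in(-6,-9,-12):
  for th in(20,22.5,25):
    a,t=np.radians([yaw,th]);h=np.array([np.cos(a),np.sin(a),0]);zp=-np.sin(t)*h+np.cos(t)*np.array([0,0,1]);xp=np.cos(t)*h+np.sin(t)*np.array([0,0,1]);yp=np.cross(zp,xp)
    c=P-.066*zp;B=P-.136*zp
    # front (−y) bottom corners of visible handle, top corners
    f=[proj(S,p+sx*.014*xp-.014*yp).round(1).tolist() for p in(P,c) for sx in(-1,1)]
    d=proj(S,c)-proj(S,P);print(yaw,th,'slope',(d[0]/d[1]).round(3),'tip',B.round(4),'frontcorners',f)
E
```

```text
-6 20 slope 0.66 tip [ 0.432  -0.2755  0.0232] frontcorners [[254.3, 258.8], [264.8, 256.6], [263.9, 272.8], [274.0, 270.7]]
-6 22.5 slope 0.745 tip [ 0.4375 -0.276   0.0254] frontcorners [[254.4, 259.0], [264.7, 256.4], [265.0, 272.7], [275.0, 270.4]]
-6 25 slope 0.834 tip [ 0.4429 -0.2766  0.0277] frontcorners [[254.5, 259.1], [264.6, 256.3], [266.1, 272.6], [275.9, 270.0]]
-9 20 slope 0.642 tip [ 0.4316 -0.2779  0.0232] frontcorners [[254.0, 258.6], [264.5, 256.8], [263.6, 273.0], [273.7, 271.3]]
-9 22.5 slope 0.722 tip [ 0.4371 -0.2787  0.0254] frontcorners [[254.1, 258.7], [264.4, 256.6], [264.7, 272.9], [274.7, 271.0]]
-9 25 slope 0.805 tip [ 0.4425 -0.2796  0.0277] frontcorners [[254.2, 258.9], [264.3, 256.5], [265.8, 272.9], [275.6, 270.7]]
-12 20 slope 0.623 tip [ 0.4312 -0.2803  0.0232] frontcorners [[253.7, 258.4], [264.2, 257.0], [263.3, 273.1], [273.4, 271.9]]
-12 22.5 slope 0.698 tip [ 0.4366 -0.2814  0.0254] frontcorners [[253.8, 258.5], [264.1, 256.8], [264.4, 273.1], [274.3, 271.6]]
-12 25 slope 0.776 tip [ 0.4419 -0.2825  0.0277] frontcorners [[253.9, 258.6], [264.0, 256.7], [265.5, 273.1], [275.3, 271.3]]
```

```bash
cat >> m2.py <<'E'
a,t_=np.radians([-9,22.5]);hh=np.array([np.cos(a),np.sin(a),0]);up=np.array([0,0,1.])
zp=-np.sin(t_)*hh+np.cos(t_)*up;xp=np.cos(t_)*hh+np.sin(t_)*up;yp=np.cross(zp,xp)
RG=np.stack([xp,-yp,-zp],1);PF=np.array([.3875,-.2708,.148])
E
python3 -c "
from m2 import *
print(zp)
go(PF+.065*zp,RG)"
```

```text
[-0.37797196  0.05986488  0.92387953]
t 11.4 tcp [ 0.5399 -0.0568  0.2035] shift mm [-247.9 -118.3   -4.4] rot [-16.59  18.29  83.23] F [-0.9 -0.1 -0.3] q [-0.31  0.45  1.67  0.    1.02 -0.06] gap 0.801
```

Emit:
step_arm:
  commands: [-0.01,-0.005,-0.005,-1.5,1.7,7.6,-0.03,-0.014,-0.01,-3,3.4,15.2,-0.055,-0.026,-0.01,-4.5,5.1,22.8,-0.085,-0.04,-0.01,-6,6.8,30.4,-0.115,-0.055,-0.01,-7.5,8.5,38,-0.145,-0.069,-0.01,-9,10.2,45.6,-0.175,-0.083,-0.01,-10.5,11.9,53.2,-0.205,-0.097,-0.01,-12,13.6,60.8,-0.23,-0.11,-0.01,-13.5,15.2,68.4,-0.248,-0.118,-0.006,-15,16.8,76]
  jaw: 90

```text
t: 12.4
tcp_pos: [0.3622, -0.2684, 0.2091]
tool_rot: [0.983, -0.017, 0.181, 0.013]
force: [0.3, -0.2, -0.9]
finger_gap: 0.898
gripper_force: 0.0
```

```bash
python3 -c "
from m2 import *
go(PF+.065*zp,RG)"
```

```text
t 12.4 tcp [ 0.3622 -0.2684  0.2091] shift mm [ 0.3 -1.5  1.2] rot [-1.53  1.57  6.76] F [ 0.3 -0.2 -0.9] q [-1.1   0.26  2.09  0.52  0.66  0.11] gap 0.898
```

Emit:
step_arm:
  commands: [0,-0.001,0,-0.5,0.5,2.3,0,-0.001,0,-1,1,4.5,0,-0.001,0,-1.5,1.5,6.8,0,-0.001,0,-1.5,1.5,6.8,0,-0.001,0,-1.5,1.5,6.8,0,-0.001,0,-1.5,1.5,6.8,0,-0.001,0,-1.5,1.5,6.8,0,-0.001,0,-1.5,1.5,6.8,0,-0.001,0,-1.5,1.5,6.8,0,-0.001,0,-1.5,1.5,6.8]

```text
t: 13.4
tcp_pos: [0.3637, -0.2662, 0.2098]
tool_rot: [0.978, -0.073, 0.194, 0.015]
force: [-0.7, 0.4, 0.3]
finger_gap: 0.899
gripper_force: 0.0
```

```bash
python3 - <<'E'
from m2 import *
go(PF-.046*zp,RG)
s=snap('side')
cv2.imwrite('pics/hp.png',cv2.resize(s['pixels'][200:300,210:310],(600,600),interpolation=0))
for k in (0,-.046,.065):print(k,((proj(s,PF+k*zp)-[210,200])*6).round())
E
```

```text
t 13.4 tcp [ 0.3637 -0.2662  0.2098] shift mm [ -1.2   1.  112.4] rot [-0.1   0.07  0.41] F [-0.7  0.4  0.3] q [-1.1   0.25  2.12  0.57  0.61  0.18] gap 0.899
0 [302. 323.]
-0.046 [346. 383.]
0.065 [237. 232.]
```

View pics/hp.png

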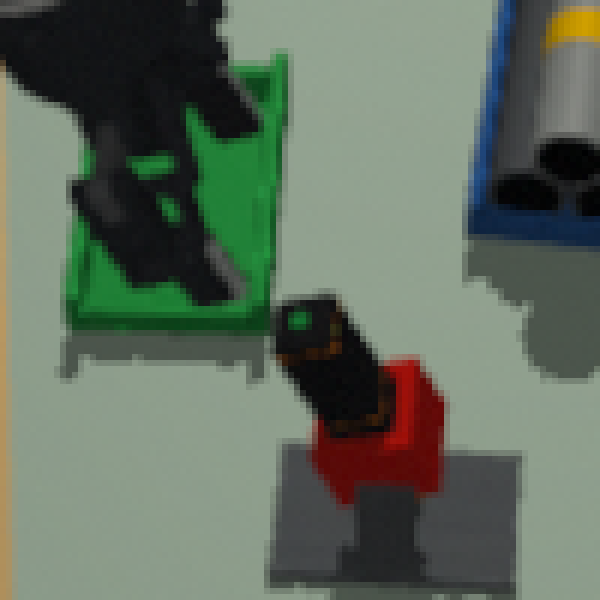

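The open fingers stand in line with the handle; top face at (312,325) in the crop, about 3 mm further in x than predicted. Descending along the axis.

Emit:
step_arm:
  commands: [0.001,0.001,0.008,0,0,0.4,0.001,0.001,0.02,0,0,0.4,0.001,0.001,0.034,0,0,0.4,0.001,0.001,0.048,0,0,0.4,0.001,0.001,0.062,0,0,0.4,0.001,0.001,0.076,0,0,0.4,0.001,0.001,0.09,0,0,0.4,0.001,0.001,0.102,0,0,0.4,0.001,0.001,0.111,0,0,0.4,0.001,0.001,0.111,0,0,0.4]

```text
t: 14.45
tcp_pos: [0.4064, -0.2736, 0.1061]
tool_rot: [0.978, -0.077, 0.193, 0.014]
force: [0.0, 0.4, -0.2]
finger_gap: 0.903
gripper_force: 0.0
```

```bash
python3 - <<'E'
from m2 import *
go(PF-.046*zp,RG)
s=snap('side')
cv2.imwrite('pics/hp2.png',cv2.resize(s['pixels'][210:300,220:310],(600,600),interpolation=0))
E
```

```text
t 14.45 tcp [ 0.4064 -0.2736  0.1061] shift mm [-1.6  0.2 -0. ] rot [-0.18  0.18 -0.05] F [ 0.   0.4 -0.2] q [-1.    0.53  2.14  0.96  0.36 -0.17] gap 0.903
```

View pics/hp2.png

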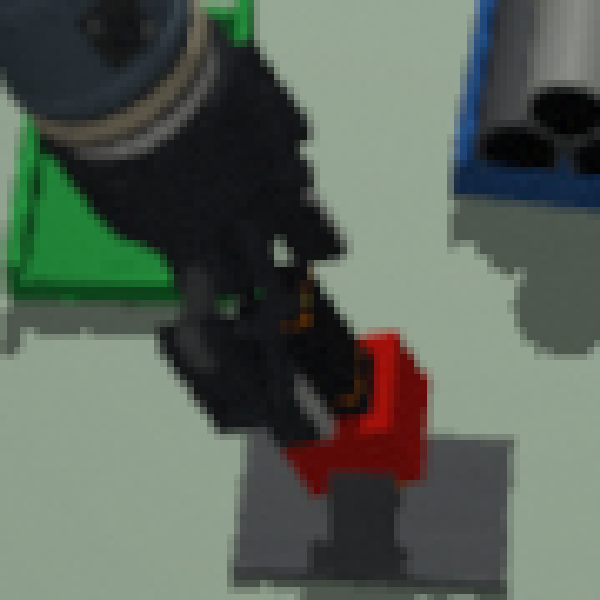

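That view shows the fingers on both sides of the handle, clear of the socket. I've now viewed 11 pictures, one over the limit of 10, so from here I'll check by numbers only. Closing.

Emit:
step_arm:
  commands: [0,0,0,0,0,0,0,0,0,0,0,0,0,0,0,0,0,0,0,0,0,0,0,0,0,0,0,0,0,0,0,0,0,0,0,0,0,0,0,0,0,0,0,0,0,0,0,0,0,0,0,0,0,0,0,0,0,0,0,0]
  jaw: 0
  grip_force: 50

```text
t: 15.5
tcp_pos: [0.4063, -0.2741, 0.1081]
tool_rot: [0.978, -0.077, 0.194, 0.015]
force: [-2.1, -0.3, 6.4]
finger_gap: 0.32
gripper_force: 49.0
```

```bash
python3 -c "
from m2 import *
go(PF-.046*zp,RG);print(manip.sense()['ft_torque'],manip.sense()['gripper_force'])"
```

```text
t 15.5 tcp [ 0.4063 -0.2741  0.1081] shift mm [-2.4 -0.3  1.8] rot [-0.04  0.03  0.01] F [-2.1 -0.3  6.4] q [-1.01  0.53  2.14  0.96  0.36 -0.17] gap 0.32
[-0.01033183  0.32748032 -0.06524311] 49.041985273361206
```

Gripped (27 mm opening, small side force). Drawing it out along its axis.

Emit:
step_arm:
  commands: [0,0,-0.003,0,0,0,0,0,-0.01,0,0,0,0,0,-0.02,0,0,0,0,0,-0.03,0,0,0,0,0,-0.04,0,0,0,0,0,-0.05,0,0,0,0,0,-0.06,0,0,0,0,0,-0.07,0,0,0,0,0,-0.078,0,0,0,0,0,-0.082,0,0,0]

```text
t: 16.5
tcp_pos: [0.3751, -0.2687, 0.1837]
tool_rot: [0.978, -0.077, 0.194, 0.014]
force: [0.2, -0.9, -2.1]
finger_gap: 0.321
gripper_force: 49.5
```

Emit:
step_arm:
  commands: [0,0,-0.006,0,0,0,0,0,-0.012,0,0,0,0,0,-0.018,0,0,0,0,0,-0.024,0,0,0,0,0,-0.028,0,0,0,0,0,-0.03,0,0,0,0,0,-0.03,0,0,0,0,0,-0.03,0,0,0,0,0,-0.03,0,0,0,0,0,-0.03,0,0,0]

```text
t: 17.5
tcp_pos: [0.3641, -0.2672, 0.2109]
tool_rot: [0.978, -0.077, 0.194, 0.014]
force: [-0.1, 0.5, -1.5]
finger_gap: 0.321
gripper_force: 49.5
```

```bash
python3 - <<'E'
from m2 import *
go((.5405,-.0567,.25),down(-9));print(manip.sense()['ft_torque'],manip.sense()['gripper_force'])
E
```

```text
t 17.5 tcp [ 0.3641 -0.2672  0.2109] shift mm [ 145.6 -235.5   18.2] rot [-1.200e-01 -2.241e+01  2.000e-02] F [-0.1  0.5 -1.5] q [-1.1   0.25  2.12  0.56  0.62  0.19] gap 0.321
[0.04526096 0.34159297 0.00318711] 49.531347155570984
```

Emit:
step_arm:
  commands: [0.003,-0.005,0,0,-2,0,0.012,-0.02,0,0,-4,0,0.025,-0.042,0.002,0,-6,0,0.042,-0.068,0.004,0,-9,0,0.06,-0.096,0.006,0,-12,0,0.078,-0.125,0.009,0,-15,0,0.095,-0.154,0.011,0,-18,0,0.112,-0.18,0.014,0,-20,0,0.126,-0.204,0.016,0,-21.5,0,0.138,-0.222,0.018,0,-22.4,0]

```text
t: 18.5
tcp_pos: [0.5327, -0.0672, 0.2472]
tool_rot: [0.997, -0.077, -0.0, -0.001]
force: [-0.1, -0.2, -2.7]
finger_gap: 0.32
gripper_force: 49.6
```

Emit:
step_arm:
  commands: [0.008,-0.007,0,0,0,0,0.01,-0.011,0,0,0,0,0.01,-0.011,0,0,0,0,0.01,-0.011,0,0,0,0,0.01,-0.011,0,0,0,0,0.01,-0.011,0,0,0,0,0.01,-0.011,0,0,0,0,0.01,-0.011,0,0,0,0,0.01,-0.011,0,0,0,0,0.01,-0.011,0,0,0,0]

```text
t: 19.5
tcp_pos: [0.543, -0.0597, 0.2475]
tool_rot: [0.997, -0.078, 0.0, -0.001]
force: [0.7, -0.1, -2.7]
finger_gap: 0.319
gripper_force: 49.7
```

```bash
python3 - <<'E'
from m2 import *
go((.5405,-.0567,.25),down(-9))
s=snap('side');np.savez('side2.npz',**s);im=s['pixels'];h=cv2.cvtColor(im,cv2.COLOR_BGR2HSV);p=manip.sense()['tcp_pos']
for k in(0,-.046,-.06,-.072,-.086):print(k,proj(s,p+[0,0,k]).round(1))
u0,v0=proj(s,p+[0,0,0]).round().astype(int)
for v in range(v0-6,v0+42):
    r=im[v,u0-12:u0+13].astype(int);hs=h[v,u0-12:u0+13]
    print(v,''.join('B' if x.max()<45 else 'y' if 10<=q[0]<=32 and q[1]>90 else 'r' if q[1]>130 and q[0]<9 else 'G' if q[1]<24 else '.' for x,q in zip(r,hs)))
print('col0',u0-12)
E
```

```text
t 19.5 tcp [ 0.543  -0.0597  0.2475] shift mm [-3.  -2.6 -2.5] rot [-0.09 -0.03  0.04] F [ 0.7 -0.1 -2.7] q [-0.32  0.4   1.61  0.    1.13  1.41] gap 0.319
0 [311.1 162.4]
-0.046 [310.2 174.7]
-0.06 [310.  178.3]
-0.072 [309.8 181.4]
-0.086 [309.5 184.9]
156 .......BBBBBBBBBBBBGGGGGG
157 .......BBBBBBBBBBBBGGGGGG
158 .......BBBBBBBBBBBBGGGGGG
159 .......BBBBBBBBBBBBGGGGGG
160 ......GBBBBBBBBBBBGGGGGGG
161 ......BBBGGBBBBBGGGGGGGGG
162 ......BBBGGBBBBBGGGGGGGGG
163 .....GBBBGGBBBBBGGGGGGGGG
164 ......BBBGGBBBBBGGGGGGGGG
165 ......BBBGGBBBBBGGGGGGGGG
166 ......BBBGGBBBBBGGGGGGGGG
167 ......BBBBBBBBBBGGGGGGGGG
168 ......yBByyBBBBy.G......G
169 ......BBByBBBBBy.........
170 ......BBBBBBBBBB.........
171 ......BBBBBBBBB..........
172 ......BBBBBBBBB..........
173 ......BBBBBBBBB..........
174 ......BBBBBBBBB..........
175 ......BBBBBBBBB..........
176 ......BBBBBBBBB..........
177 ......BBBBBBBBB..........
178 .......BBBBBB............
179 .......GGGGGG............
180 .......GGGGGG............
181 .......GGGGG.............
182 .......GGGGGG............
183 ........GGGG.............
184 ........yyy..............
185 ........yyy..............
186 .........................
187 .......GGGGGGG...........
188 .....GGGGGGGGGGG.........
189 .....GGGGGGGGGGG.........
190 ....GGGGGGGGGGGGG........
191 ....GGGGGGGGGGGGG........
192 ...GGGGGGGGGGGGGG........
193 ..GGGGGGGGGGGGGGG........
194 GGGGGGGGGGGGGGGGGG.......
195 GGGGGGGGGGGGGGGGGGGG.....
196 GGGGGGGGGGGGGGGGGGGGG....
197 GGGGGGGGGGGGGGGGGGGGGG...
198 GGGGGGGGGGGGGGGGGGGGGGG..
199 GGGGGGGGGGGGGGGGGGGGGGG..
200 GGGGGGGGGGGGGGGGGGGGGGB..
201 GGGG.yyyyyy.GGGGGGGGGGB..
202 GG.yyyyyyyyyy..GGGGGGG...
203 GGyyyyyyyyyyyyy.GGGGGG...
col0 299
```

The text map shows the probe hanging upright, its tip's end at about (308,185), roughly 88 mm below the TCP and 3 mm to −x of it. The band is right below.

Emit:
step_arm:
  commands: [0.0005,-0.001,0.004,0,0,0,0.0005,-0.002,0.012,0,0,0,0.0005,-0.003,0.022,0,0,0,0.0005,-0.003,0.032,0,0,0,0.0005,-0.003,0.042,0,0,0,0.0005,-0.003,0.051,0,0,0,0.0005,-0.003,0.059,0,0,0,0.0005,-0.003,0.065,0,0,0,0.0005,-0.003,0.069,0,0,0,0.0005,-0.003,0.07,0,0,0]

```text
t: 20.55
tcp_pos: [0.5439, -0.0567, 0.177]
tool_rot: [0.997, -0.078, 0.0, -0.001]
force: [-1.0, 0.2, -2.6]
finger_gap: 0.318
gripper_force: 49.7
```

```bash
cat > look.py <<'E'
from m2 import *
go((.5435,-.0567,.17),down(-9))
s=snap('side');im=s['pixels'];h=cv2.cvtColor(im,cv2.COLOR_BGR2HSV);p=manip.sense()['tcp_pos']
print(proj(s,p+[0,0,-.088]),proj(s,(.541,-.0565,.0806)))
for v in range(186,216):
    r=im[v,290:326].astype(int);hs=h[v,290:326]
    print(v,''.join('B' if x.max()<45 else 'y' if 10<=q[0]<=32 and q[1]>90 else 'G' if q[1]<24 else '.' for x,q in zip(r,hs)))
E
python3 look.py
```

```text
t 20.55 tcp [ 0.5439 -0.0567  0.177 ] shift mm [-0.4  0.1  7. ] rot [-0.09  0.01  0.04] F [-1.   0.2 -2.6] q [-0.31  0.5   1.68  0.    0.96  1.42] gap 0.318
[308.44144539 201.44475777] [307.2540095  203.44640956]
186 ..............BBBBBBBBy.............
187 ..............BBBBBBBBy.............
188 ..............BBBBBBBBBGG...........
189 ..............BBBBBBBBBGGG..........
190 ..............BBBBBBBBBGGG..........
191 ..............BBBBBBBBBGGG..........
192 ..............BBBBBBBBBGGG..........
193 ..........GGGBBBBBBBBBBGGG..........
194 .........GGGGBBBBBBBBBGGGGG.........
195 ........GGGGGGGGBBBBGGGGGGGGG.......
196 .......GGGGGGGGGGGGGGGGGGGGGGG......
197 .......GGGGGGGGGGGGGGGGGGGGGGGG.....
198 .......GGGGGGGGGGGGGGGGGGGGGGGG.....
199 .......GGGGGGGGGGGGGGGGGGGGGGGGG....
200 .......GGGGGGGG.y..GGGGGGGGGGGGB....
201 .......GGGGGG.yyyyyy.GGGGGGGGGGB....
202 ......GGGGG.yyyyyyyyyy..GGGGGGG.....
203 ......GGGGGyyyyyyyyyyyyy.GGGGGG.....
204 ......GGGGGyyyyyyyyyyyyyyGGGGGG.....
205 ......GGGG.yyyyyyyyyyyyyyGGGGGG.....
206 ......GGGGyyyyyyyyyyyyyyyGGGGGB.....
207 .....BGGGGyyy...G...yyyyyGGGGGB.....
208 .....GGGGGyy.GGGGGGGG.yyyGGGGGB.....
209 .....GGGGG..GGGGGGGGGG.yyGGGGGB.....
210 .....GGGGGGGGGGGGGGGGGGy.GGGGGB.....
211 .....GGGGGGGGGGGGGGGGGG.GGGGGGB.....
212 .....GGGGGGGGGGGGGGGGGG.GGGGGG......
213 .....GGGGGGGGGGGGGGGGGGGGGGGGG......
214 .....GGGGGGGGGGGGGGGGGGGGGGGGG......
215 .....GGGGGGGGGGGGGGGGGGGGGGGGB......
```

The tip (column ≈306.5) sits just above the band (columns 301–314, centre 307.5); I'll shift it about 1.5 mm and press in small steps.

Emit:
step_arm:
  commands: [0.0005,0,0.001,0,0,0,0.001,0,0.002,0,0,0,0.0015,0,0.003,0,0,0,0.0015,0,0.004,0,0,0,0.0015,0,0.005,0,0,0,0.0015,0,0.006,0,0,0,0.0015,0,0.007,0,0,0,0.0015,0,0.008,0,0,0,0.0015,0,0.008,0,0,0,0.0015,0,0.008,0,0,0]

```text
t: 21.6
tcp_pos: [0.5456, -0.0569, 0.1696]
tool_rot: [0.997, -0.078, 0.0, -0.001]
force: [-0.7, 1.3, -1.3]
finger_gap: 0.323
gripper_force: 49.7
```

Emit:
step_arm:
  commands: [0,0,0.0005,0,0,0,0,0,0.001,0,0,0,0,0,0.0015,0,0,0,0,0,0.002,0,0,0,0,0,0.0025,0,0,0,0,0,0.003,0,0,0,0,0,0.003,0,0,0,0,0,0.003,0,0,0,0,0,0.003,0,0,0,0,0,0.003,0,0,0]

```text
t: 22.6
tcp_pos: [0.5456, -0.0569, 0.1665]
tool_rot: [0.997, -0.078, 0.0, -0.001]
force: [-0.3, -0.4, -0.3]
finger_gap: 0.323
gripper_force: 49.8
```

```bash
python3 look.py; python3 -c "
from m2 import *
for i in range(4):
    snap('side');print(manip.sense()['force'].round(2),manip.sense()['tcp_pos'])"
```

```text
t 22.6 tcp [ 0.5456 -0.0569  0.1665] shift mm [-2.1  0.1 -3.5] rot [-0.09 -0.04  0.04] F [-0.3 -0.4 -0.3] q [-0.31  0.51  1.69  0.    0.94  1.42] gap 0.323
[308.80040081 203.90513306] [307.2540095  203.44640956]
186 ...............BBGGBBBBBG...........
187 ...............BBBGBBBBBG...........
188 ..............yyBBBBBBBBG...........
189 ..............yyBBBBBBBBG...........
190 ..............BBBBBBBBBBGG..........
191 ..............BBBBBBBBBGGG..........
192 ............GGBBBBBBBBBGGG..........
193 ..........GGGGBBBBBBBBBGGG..........
194 ........GGGGGGBBBBBBBBBGGGG.........
195 ........GGGGGGBBBBBBBBBGGGGGGG......
196 .......GGGGGGGBBBBBBBBBGGGGGGG......
197 .......GGGGGGGBBBBBBBBBGGGGGGGG.....
198 .......GGGGGGGGGGGGGGGGGGGGGGGGG....
199 .......GGGGGGGGGGGGGGGGGGGGGGGGG....
200 .......GGGGGGGGGGGGGGGGGGGGGGGGB....
201 .......GGGGGG.yyGGGG.GGGGGGGGGGB....
202 ......BGGGG.yyyy...yyy.GGGGGGGG.....
203 ......GGGGGyyyyyyyyyyyyy.GGGGGG.....
204 ......GGGGGyyyyyyyyyyyyyyGGGGGG.....
205 ......GGGG.yyyyyyyyyyyyyyGGGGGG.....
206 ......GGGGyyyyyyyyyyyyyyyGGGGGG.....
207 .....BGGGGyyy...G...yyyyyGGGGGB.....
208 .....GGGGGyy.GGGGGGG..yyyGGGGGB.....
209 .....GGGGG..GGGGGGGGGG.yyGGGGGB.....
210 .....GGGGGGGGGGGGGGGGGGy.GGGGGB.....
211 .....GGGGGGGGGGGGGGGGGG.GGGGGGB.....
212 .....GGGGGGGGGGGGGGGGGGGGGGGGG......
213 .....GGGGGGGGGGGGGGGGGGGGGGGGG......
214 ....GGGGGGGGGGGGGGGGGGGGGGGG.G......
215 .....GGGGGGGGGGGGGGGGGGGGGGG.G......
[-0.84  0.32  0.45] [ 0.54558785 -0.05694244  0.16651935]
[-0.93  0.63 -0.15] [ 0.54558438 -0.05693759  0.16650806]
[-0.14 -0.09  0.08] [ 0.54559004 -0.05695039  0.16651756]
[-0.19 -0.39  1.19] [ 0.54559218 -0.05695713  0.16650381]
```

Force change is about 2.6 N, so the tip is in about 4.5 mm and centred on the band. One more 1.5 mm, then a settle.

Emit:
step_arm:
  commands: [0,0,0.0005,0,0,0,0,0,0.001,0,0,0,0,0,0.0015,0,0,0,0,0,0.0015,0,0,0,0,0,0.0015,0,0,0,0,0,0.0015,0,0,0,0,0,0.0015,0,0,0,0,0,0.0015,0,0,0,0,0,0.0015,0,0,0,0,0,0.0015,0,0,0]

```text
t: 23.85
tcp_pos: [0.5456, -0.0569, 0.165]
tool_rot: [0.997, -0.078, 0.0, -0.001]
force: [0.3, 0.5, 0.1]
finger_gap: 0.318
gripper_force: 49.9
```

```bash
python3 -c "
from m2 import *
F=[]
for i in range(8):
    snap('side');F.append(manip.sense()['force'])
print(np.mean(F,0),manip.sense()['tcp_pos'],manip.sense()['gripper_force'])
if -1<np.mean(F,0)[2]<2: print(manip.sign_off())"
```

```text
[-0.31126945 -0.1596445   0.73626022] [ 0.54554451 -0.05693194  0.16497284] 49.86430048942566
the job is handed in; nothing more can be done
None
```

The job is handed in, with no verdict returned: the yellow-banded tube is in the groove, released, and the gripper holds the probe upright on the band, pressing about 3.4 N (tip about 6 mm in, by force); I viewed 11 pictures, one over the limit of 10.

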